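Shim the rocking microscope

TASK

The microscope rocks because its front foot nearest you has lost its rubber, and the bare steel stud hangs clear of the bench. With the fingertips push the yellow wedge shim along the bench, thin end first, under that stud until it is snug and the rocking stops, without jacking the microscope out of level; then press down on the corner of the base right above that foot, firmly but no harder than a kilo or two, to check that it no longer gives, and take the hand away. Do not pick up or lift the shim, do not shove the microscope, and leave the rest of the bench as it is.

Things in the scene. Friction and masses are not known exactly. Their poses are not given: they have to be found in the camera images.
- microscope: White and black binocular microscope, about 4 kg, loose on the bench. Origin on the bench under its middle; its -y is the front (eyepieces), +y the rear, z up. Base: slab 14 to 50 mm above the bench, x -100 to 100, y -135 to 125 mm. Three rubber feet stand at (82,-110), (82,105), (-82,105) mm; the stud at (-82,-110) hangs free. It stands level at the start.
- bare_stud (a point): Lowest point of the bare steel stud (front foot on the robot's side), 12 mm in diameter with a round end of 6 mm radius, 7 mm above the bench at the start. Axes as the microscope's. Unshimmed, 5 to 7 N down on this corner tips the microscope about 0.05 rad until the stud lands; a shim pushed too far lifts the stud and tips it the other way.
- base_corner (a point): Place to press: on top of the base right above the bare stud, on the black pad, 50 mm above the bench. A firm press is 10 to 20 N straight down.
- shim: Yellow plastic wedge, 120 long, 44 wide, 80 g, flat on the bench. Origin mid-underside; x points to the thin end (x = 60 mm, 2 mm thick); the thick end (x = -60 mm) is an upright face 18 mm high; the top slopes straight. Snug when the stud is 23 mm ahead of the origin; 7.5 mm farther lifts the stud 1 mm. It slides with about 1 N; snug, the push rises to 3 to 8 N. Let go, it stays.
- stage_front (a point): Middle of the front edge of the microscope's stage, a black plate 140 mm wide, its top 204 mm and underside 192 mm above the bench: keep clear of it.
- eyepiece_end (a point): Midpoint between the ends of the two eyepieces, 405 mm above the bench; they and their tubes keep within 48 mm of the microscope's middle plane: keep clear of them.
- petri_dish: Bystander: closed petri dish, 93 mm across, 16 mm high, in front of the microscope. Origin at the middle of its underside.
- dropper_bottle: Bystander: amber dropper bottle, 30 mm across, 78 mm high, left of the shim seen from the eyepiece side. Origin at the middle of its underside.
- beaker: Bystander: glass beaker, 72 mm across, 90 mm high. Origin at the middle of its underside.
- slide_box: Bystander: blue slide box, 86 x 101 x 35 mm. Origin at the middle of its underside.
- sample_jar: Bystander: clear jar with white lid, 60 mm across, 75 mm high. Origin at the middle of its underside.
- wash_bottle: Bystander: white wash bottle with red spout, 68 mm across, 190 mm high. Origin at the middle of its underside.
- forceps: Bystander: steel forceps lying flat, 140 mm long. Origin at the middle of the underside.
Mind the look-alikes: they are no part of the job. Several things have the shape of the shim; the one meant has the colours described above.

How it is judged (in metres and radians):
On the way, in this order (a step that is already met when the one before it is completed fails the run):
1. the shim is pushed in under the bare stud and carries some of the weight, the microscope still level (contact force between shim and microscope above 0.5 N and y of bare_stud in the frame of shim between -0.017 and 0.017 m and x of bare_stud in the frame of shim between 0 and 0.045 m and angle between microscope's own z axis and vertical below 0.01 rad), for 0.2 s.
2. the base corner above the stud is pressed down with 9 N or more and does not give (contact force between the fingers and microscope above 9 N and horizontal distance between the grasp point and base_corner below 0.045 m and height (world z) of the grasp point above 0.05 m and contact force between shim and microscope above 3 N and angle between microscope's own z axis and vertical below 0.01 rad), for 0.2 s.
At the end, for the whole second after the job is handed in: The shim lies flat with the bare stud resting on it (more than 0.5 N, within 17 mm of its centre line and 0 to 45 mm ahead of its middle, towards the thin end), the microscope is level within 0.010 rad (stud lifted no more than 1.3 mm) and both are at rest (all of step 1 and angle between shim's own z axis and vertical below 0.02 rad and linear speed of each of microscope, shim below 0.005 m/s); the robot touches nothing.
It fails at once if the shim is lifted off the bench (6 mm) or turned up (height (world z) of shim above 0.006 m or angle between shim's own z axis and vertical above 0.15 rad).
It fails at once if the microscope is shoved more than 15 mm or tipped more than 0.08 rad (distance of microscope from where it was at the start of the episode above 0.015 m or angle between microscope's own z axis and vertical above 0.08 rad).
It fails at once if the fingers bear on the microscope with more than 45 N (contact force between the fingers and microscope above 45 N).
It fails at once if a bystander is moved more than 15 mm (distance of any of petri_dish, dropper_bottle, beaker, slide_box, sample_jar, wash_bottle, forceps from where it was at the start of the episode above 0.015 m).
It also fails if it takes over 58 s, if anything falls off the work surface, if the arm or the gripper's body presses on something with over 40 N, if the wrist force passes 120 N, or if a joint passes its speed limit or range.

ROBOT

A 6-joint arm with a two-finger parallel gripper is mounted at the origin on the work surface. World frame = base frame: x ahead of the robot, y to its left, z up, the work surface at z = 0. Lengths are in m, angles in degrees, forces in N, time in s.
With the tool pointing down it reaches from about 0.4 to 0.825 m from the base axis. Payload 7 kg.
Tool frame: the origin (TCP) lies midway between the tips of the shut fingers; the grasp point (between the pads) lies 19 mm behind it; z points along the fingers, y is the direction in which the jaws open and shut (so a half turn about z gives the same grasp; the last joint's range is limited). The gripper opens to 88 mm and grips with 3 to 60 N. Pads are 19 mm wide; open, the fingers measure 130 mm over their backs; the gripper's body (78 mm by 193 mm) begins 47 mm behind the grasp point.
Start: joints at [-47.435, 20.546, 0.682, 0, -70.136, -16.507], TCP at [0.296, -0.606, 0.227] pointing down, gripper open.
Joint ranges: [-176.03, 176.03], [-82.01, 121.73], [-58.28, 71.71], [-173.87, 95.51], [-174.79, -0.11], [-173.66, 173.66]. Speed limits (degrees/s): [136.94, 136.94, 172.46, 180, 180, 180].

INTERFACE

Orientations are given as [roll, pitch, yaw] about the fixed x, y, z axes, in that order (R = Rz(yaw) Ry(pitch) Rx(roll)).
In Python, from plant import sensors, viewer, r gives the robot as it stands. The module is installed in compiled form; this text tells all that it offers.
- The arm moves only by the shell command python3 -m handwheel 'ROWS' [OPENING] [FORCE]. ROWS is JSON, one flat list of numbers, 6 for each row, row after row: the shift along the world's x, y, z in cm, then the turn, a rotation vector about the world's x, y, z in rad. In form: [tx, ty, tz, wx, wy, wz, tx, ty, tz, wx, wy, wz, ...]. A call has 1 to 8 rows; each row is the pose to reach, as a shift and turn from the pose measured when the call began; what a row does not reach only later rows make up. A row lasts 1/10 s, in which the tool goes at most 50 mm and 8.59 degrees, less where a joint would pass 70% of its speed; a pose out of reach is approached as far as the arm can. A call with a gripper value outside its range is refused whole. OPENING is the closure in counts, from 0 (fully open) to 255 (shut), set as the call begins (- or left out, the last holds). The fingers move at their own pace and stop on an object; FORCE is the grip in N (left out, the last holds). Time passes only in rows, so rows that repeat a pose let the fingers close. It gives the time, the measured TCP pose, the force and the opening at its end, in the units of the state.
- sensors.get_state(): the state, without advancing time (a new reading comes with each control period).
- viewer.capture(name): name is "side" or "top"; returns a dict with "img" (400x640x3 uint8, red, green, blue), "camera_matrix" (3x3 intrinsics, pixels), "camera_from_world" (4x4, takes a point from world to camera coordinates). Camera axes: x right, y down, z forward; pixel columns grow to the right and rows downward; lengths in m; the calibration is good to about 2 mm. A picture is of the moment at which its call begins. There is no depth.
- r.close_job(): hands the job in, once; it reports no verdict.
The state is a dict: "time_s": time; "joints": joint angles; "qd": joint speeds; "joint_torque": joint torques, N m; "tcp_pos": TCP position; "eef_rot": TCP orientation; "contact_force": force on the tool from outside, world axes, zero at the start; "moment": the same for the moment, N m; "gripper_width": finger opening in m.
Only numpy, scipy, OpenCV 4.12 (cv2) and the standard library are available. Lean on these libraries where they do the work, as an engineer would, in place of code of your own. Each camera call takes 0.05 s, during which the arm holds its last target.

## Working session

There is one attempt and no reset: what is moved stays moved. The work goes in short steps, Python scripts to look and compute and a shell command to move; the robot and the scene stay as the last step left them, time stands still between calls to the robot, and variables do not carry over. Pictures are saved under pics/ and viewed, and the job is handed in when it is done.

```bash
mkdir -p pics; cat > h.py <<'E'
import numpy as np,cv2
from plant import sensors,viewer,r
def cap(n,f):
    c=viewer.capture(n); cv2.imwrite('pics/'+f,c['img'][:,:,::-1]); 
    np.savez('pics/'+f+'.npz',**c); return c
def ray(c,u,v,z):
    K=np.array(c['camera_matrix']);T=np.array(c['camera_from_world'])
    R=T[:3,:3];o=-R.T@T[:3,3];d=R.T@np.linalg.inv(K)@np.array([u,v,1.])
    return o+d*(z-o[2])/d[2]
def proj(c,p):
    K=np.array(c['camera_matrix']);T=np.array(c['camera_from_world'])
    q=K@(T[:3,:3]@np.array(p)+T[:3,3]);return q[:2]/q[2]
E
python3 - <<'E'
from h import *
for n in('side','top'):
    c=cap(n,n+'0.png');T=np.array(c['camera_from_world']);print(n,-T[:3,:3].T@T[:3,3],T[2,:3],c['camera_matrix'][0])
print(sensors.get_state())
E
```

```text
side [ 0.38040033 -1.37824704  1.46379808] [ 0.10810863  0.73653749 -0.66770132] [518.13060371   0.         314.56557397]
top [ 0.46858701 -0.03507145  1.39848708] [ 0.07658277  0.01207102 -0.99699016] [400.05348288   0.         309.60941386]
{'time_s': 0.1, 'joints': array([-4.74361601e+01,  2.05870621e+01,  6.39912443e-01, -1.90643893e-02,
       -7.01342490e+01, -1.65056949e+01]), 'qd': array([ 0.0878417 , -0.12487344,  0.15260722,  0.04870415,  0.06890637,
       -0.02530173]), 'joint_torque': array([-1.60262207e-03, -5.84164059e+01,  2.93752509e+01,  7.01556399e+00,
        1.01589775e-02, -3.98751990e-05]), 'tcp_pos': array([ 0.296304  , -0.606017  ,  0.22572198]), 'eef_rot': array([ 1.79916863e+02, -5.94431404e-03, -1.53948342e+02]), 'contact_force': array([ 0.40025807,  0.49286025, -1.10429192]), 'moment': array([ 0.0265898 , -0.01381547,  0.09290064]), 'gripper_width': 0.08755887694861632}
```

View pics/side0.png

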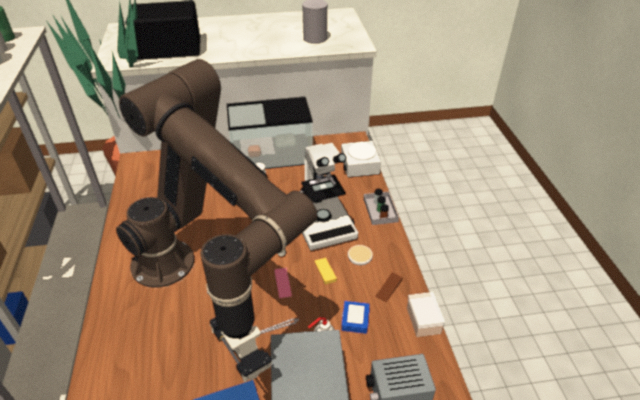

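View pics/top0.png

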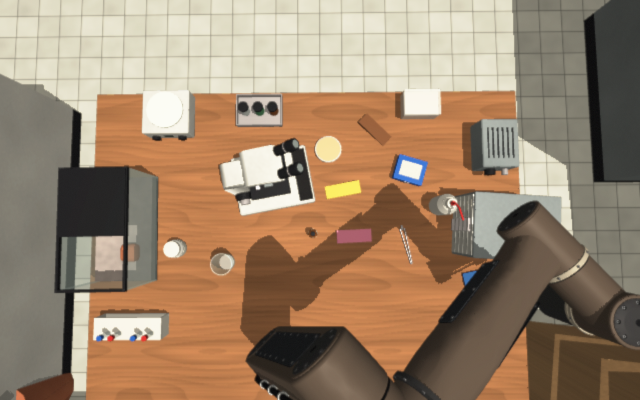

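```bash
python3 - <<'E'
import cv2
a=cv2.imread('pics/top0.png')[125:265,200:360];cv2.imwrite('pics/t0c.png',cv2.resize(a,None,fx=4.5,fy=4.2857,interpolation=cv2.INTER_CUBIC))
a=cv2.imread('pics/side0.png')[140:300,260:420];cv2.imwrite('pics/s0c.png',cv2.resize(a,None,fx=3.75,fy=3.75,interpolation=cv2.INTER_CUBIC))
E
```

```text
(no output)
```

View pics/t0c.png

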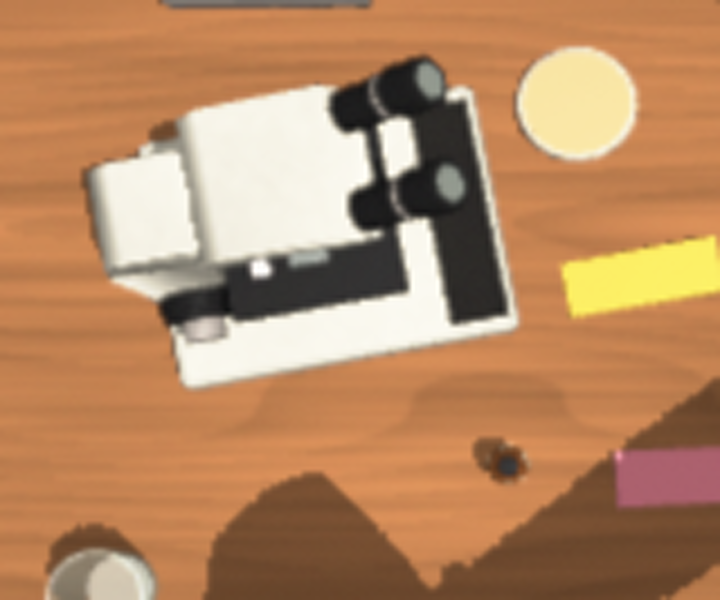

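View pics/s0c.png

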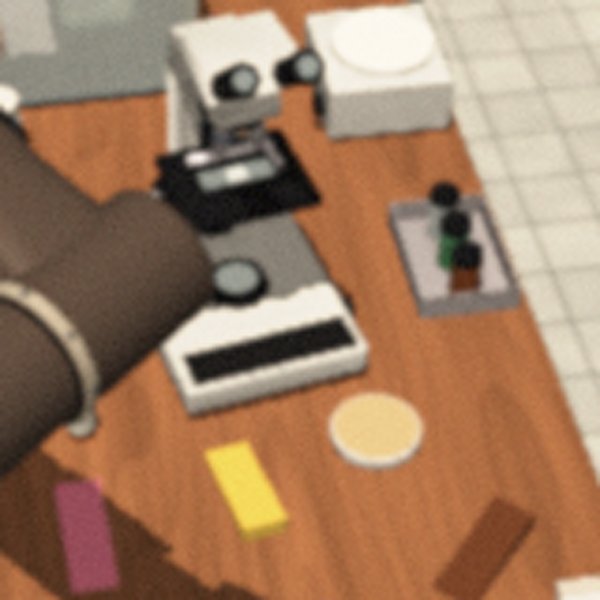

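```bash
cat > meas.py <<'E'
from h import *
import sys
c=cap('top',sys.argv[1]); 
hsv=cv2.cvtColor(c['img'],cv2.COLOR_RGB2HSV)
m=cv2.inRange(hsv,(22,120,120),(36,255,255))
n,l,s,ce=cv2.connectedComponentsWithStats(m)
for i in range(1,n):
    if s[i,4]>80:
        pts=cv2.findContours((l==i).astype(np.uint8),0,1)[0][0]
        r_=cv2.minAreaRect(pts);b=cv2.boxPoints(r_)
        print('yel',s[i],'box world z.01:',[ray(c,u,v,.01)[:2].round(4).tolist() for u,v in b], ray(c,*ce[i],.01)[:2].round(4))
E
python3 meas.py top1.png
python3 - <<'E'
from h import *
c=np.load('pics/top1.png.npz')
P={}
for k,(x,y) in dict(fn=(517,328),rn=(187,387),ff=(470,87)).items():
    u,v=200+x/4.5-.5,125+y/4.2857-.5;P[k]=ray(c,u,v,.05);print(k,u,v,P[k].round(4))
for a,b in(('fn','rn'),('fn','ff')):
    d=P[b]-P[a];print(np.linalg.norm(d),np.degrees(np.arctan2(d[1],d[0])))
# edge lines: near edge angle
hsv=cv2.cvtColor(c['img'],cv2.COLOR_RGB2HSV)
m=cv2.inRange(hsv,(0,0,150),(180,50,255))[130:230,210:325]
n,l,s,ce=cv2.connectedComponentsWithStats(m)
print(s)
E
```

```text
yel [325 180  36  19 444] box world z.01: [[0.6087, -0.0695], [0.6306, -0.1887], [0.5868, -0.1963], [0.565, -0.0773]] [ 0.5977 -0.1331]
fn 314.3888888888889 201.0335884452948 [ 0.5541 -0.0348  0.05  ]
rn 241.05555555555554 214.80030100100333 [0.5086 0.2129 0.05  ]
ff 303.94444444444446 144.80006766689223 [ 0.7466 -0.      0.05  ]
0.25188540446398566 100.39971806378986
0.19567336090611623 10.241291446875428
[[   0    0  115  100 8280]
 [  84   11    3    5   13]
 [  11   15   64   45 1919]
 [  28   15   77   70 1087]
 [ 106   14    1    2    2]
 [ 105   17    1    4    4]
 [  74   22    9   15   95]
 [ 106   23    2    3    3]
 [ 109   27    6    4    8]
 [  88   35    4    6   16]
 [  15   58   20    7   73]]
```

```bash
python3 - <<'E'
from h import *
c=np.load('pics/top1.png.npz')
g=lambda x,y:(200+x/4.5-.5,125+y/4.2857-.5)
th=np.radians(10.3);R=np.array([[np.cos(th),-np.sin(th)],[np.sin(th),np.cos(th)]])
# edge fits
gray=c['img'].astype(float)
sat=gray[:,:,0]-gray[:,:,2]  # R-B: white~0, wood high
near=[]
for u in range(246,309,3):
    col=sat[195:222,u]; k=np.argmax(np.diff(col)); near.append(ray(c,u,195+k+.5,.03)[:2])
front=[]
for v in range(152,196,3):
    row=sat[v,298:325]; k=np.argmax(np.diff(row)); front.append(ray(c,298+k+.5,v,.04)[:2])
near=np.array(near);front=np.array(front)
pn=np.polyfit(near[:,1],near[:,0],1);pf=np.polyfit(front[:,0],front[:,1],1)
print('near slope deg',np.degrees(np.arctan(-pn[0])),'front',np.degrees(np.arctan(pf[0])), (near[:,0]-np.polyval(pn,near[:,1])).std(),(front[:,1]-np.polyval(pf,front[:,0])).std())
y=(pf[0]*pn[1]+pf[1])/(1-pf[0]*pn[0]);x=pn[0]*y+pn[1];C=np.array([x,y]);print('corner',C)
stud=C+R@[.018,.025];O=stud-R@[-.082,-.110];print('stud',stud,'origin',O)
def mf(p):return R.T@(p[:2]-O)*1000
for nm,p,z in[('eye1',(450,185),.405),('eye2',(428,80),.405),('stage nearfront corner',(407,290),.204)]:
    q=ray(c,*g(*p),z);print(nm,q.round(3),mf(q).round(0))
for nm,p,z in[('drop',(311,232),.078),('petri',(328.5,149),.016)]:
    q=ray(c,*p,z);print(nm,q.round(3),mf(q).round(0))
E
```

```text
near slope deg 10.719416493794922 front 10.88423026705681 0.0009886259829303148 0.0010134639871506007
corner [ 0.55319863 -0.03890492]
stud [ 0.56643851 -0.01108935] origin [0.62744884 0.11179978]
eye1 [0.615 0.002 0.405] [ -31. -106.]
eye2 [0.678 0.014 0.405] [  32. -105.]
stage nearfront corner [0.571 0.038 0.204] [-68. -62.]
drop [ 0.45  -0.023  0.078] [-198. -101.]
petri [ 0.738 -0.085  0.016] [  74. -213.]
```

```bash
python3 - <<'E'
from h import *
from scipy.spatial.transform import Rotation as Ro
c=np.load('pics/top1.png.npz')
for p,z in[((446,204),.15),((446,204),.19),((438,208),.1),((410,169),.035)]:print(p,z,ray(c,*p,z).round(3))
s=sensors.get_state();print(s['tcp_pos'],s['eef_rot'])
R0=Ro.from_euler('xyz',s['eef_rot'],degrees=True)
th=np.radians(10.5);cs,sn=np.cos(th),np.sin(th)
Rt=Ro.from_matrix(np.array([[0,0,0]]*3)+np.column_stack([[-sn,cs,0],[cs,sn,0],[0,0,-1]]))
Rt2=Rt*Ro.from_euler('z',180,degrees=True)
for q in(Rt,Rt2):print((q*R0.inv()).as_rotvec().round(3))
t=np.array([.6087,-.1925])-.035*np.array([-sn,cs]);print(t,(t-s['tcp_pos'][:2])*100)
E
```

```text
(446, 204) 0.15 [ 0.537 -0.444  0.15 ]
(446, 204) 0.19 [ 0.534 -0.431  0.19 ]
(438, 208) 0.1 [ 0.527 -0.435  0.1  ]
(410, 169) 0.035 [ 0.664 -0.363  0.035]
[ 0.29632213 -0.60605868  0.22587111] [ 1.79928081e+02 -7.56731200e-03 -1.53945648e+02]
[-1.000e-03  1.000e-03 -1.842e+00]
[-0.000e+00 -1.000e-03  1.299e+00]
[ 0.61507824 -0.22691392] [31.87561171 37.91447564]
```

```bash
python3 -m handwheel '[0,0,4,0,0,0.2, 4,5,6,0,0,0.4, 8,10,6,0,0,0.6, 12,14,6,0,0,0.75, 16,18,6,0,0,0.9, 20,22,6,0,0,1.0, 24,27,5,0,0,1.15, 28,32,4,0,0,1.299]' 255 20; python3 -m handwheel '[2,2.5,0,0,0,0.1, 3.9,5.9,0,0,0,0.15, 3.9,5.9,-2,0,0,0.15, 3.9,5.9,-2,0,0,0.15]'; python3 - <<'E'
from h import *
s=sensors.get_state();print(s)
cap('top','top2.png');cap('side','side2.png')
E
```

```text
time_s: 0.95
tcp_pos: [0.5271, -0.3445, 0.2754]
eef_rot: [180.0, -0.0, -84.8]
contact_force: [0.5, -0.7, 0.8]
gripper_width: 0.0288
time_s: 1.35
tcp_pos: [0.5654, -0.2837, 0.2526]
eef_rot: [179.7, 0.1, -76.1]
contact_force: [-0.3, 0.3, 0.1]
gripper_width: 0.0015
{'time_s': 1.35, 'joints': array([-9.01149882e+00,  1.59200980e+01, -2.50708347e+00, -3.10070313e-02,
       -7.18649288e+01,  2.28858107e+01]), 'qd': array([-1.75092394, -0.82978374,  2.0898071 ,  1.08759546, -2.51076545,
       -0.03657712]), 'joint_torque': array([ 1.10322699e+00, -5.43822885e+01,  3.07890594e+01,  7.38926947e+00,
        7.09609408e-01, -6.56264514e-03]), 'tcp_pos': array([ 0.56543295, -0.28367222,  0.25264764]), 'eef_rot': array([ 1.79742322e+02,  1.40702590e-01, -7.61357308e+01]), 'contact_force': array([-0.28008689,  0.34569627,  0.07982327]), 'moment': array([-0.0238983 ,  0.17621807, -0.0490115 ]), 'gripper_width': 0.0015137232185894885}
```

View pics/top2.png

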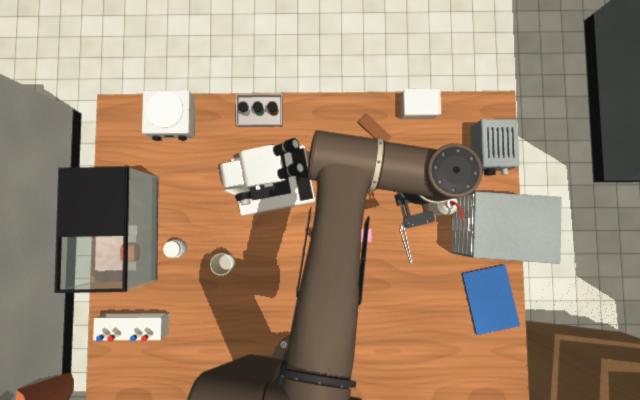

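View pics/side2.png

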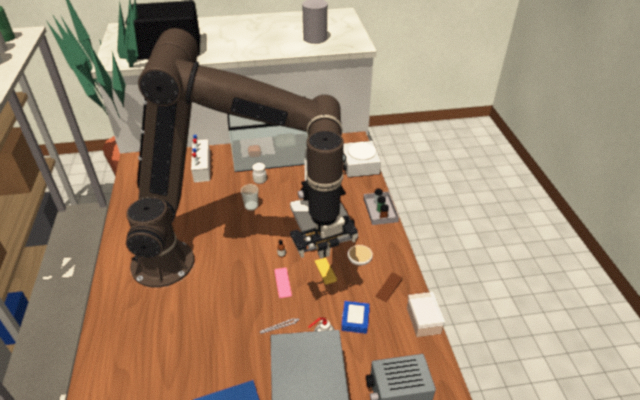

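```bash
python3 - <<'E'
from h import *
c=np.load('pics/top2.png.npz');d=np.load('pics/side2.png.npz')
for z in(.4,.45,.5,.55,.6,.65,.7):print(z,'cap',ray(c,456,170,z).round(3)[:2],'elbow end',ray(c,325,150,z).round(3)[:2],'side cap',ray(d,325,145,z)[:2].round(3), 'side top far',ray(d,325,110,z)[:2].round(3))
E
```

```text
0.4 cap [ 0.608 -0.39 ] elbow end [ 0.661 -0.062] side cap [0.636 0.1  ] side top far [0.674 0.329]
0.45 cap [ 0.601 -0.372] elbow end [ 0.651 -0.061] side cap [0.624 0.031] side top far [0.661 0.249]
0.5 cap [ 0.594 -0.354] elbow end [ 0.642 -0.06 ] side cap [ 0.612 -0.039] side top far [0.647 0.169]
0.55 cap [ 0.587 -0.337] elbow end [ 0.632 -0.058] side cap [ 0.6   -0.108] side top far [0.633 0.088]
0.6 cap [ 0.58  -0.319] elbow end [ 0.622 -0.057] side cap [ 0.588 -0.178] side top far [0.619 0.008]
0.65 cap [ 0.573 -0.301] elbow end [ 0.613 -0.055] side cap [ 0.576 -0.247] side top far [ 0.605 -0.072]
0.7 cap [ 0.566 -0.283] elbow end [ 0.603 -0.054] side cap [ 0.564 -0.317] side top far [ 0.591 -0.152]
```

```bash
cat > tgt.py <<'E'
from h import *
import sys
from scipy.spatial.transform import Rotation as Ro
def go(p,tilt,yaw=10.5):
    s=sensors.get_state()
    R0=Ro.from_euler('xyz',s['eef_rot'],degrees=True)
    th=np.radians(yaw);cs,sn=np.cos(th),np.sin(th)
    Rt=Ro.from_matrix(np.column_stack([[sn,-cs,0],[-cs,-sn,0],[0,0,-1]]))
    Rt=Ro.from_rotvec(np.radians(tilt)*np.array([cs,sn,0]))*Rt
    print('shift cm',((np.array(p)-s['tcp_pos'])*100).round(2),'rot',(Rt*R0.inv()).as_rotvec().round(3),'F',s['contact_force'].round(2))
a=[float(x) for x in sys.argv[1:]]
go(a[:3],a[3],*(a[4:]))
E
python3 tgt.py .6151 -.227 .2 28
```

```text
shift cm [ 4.94  5.86 -5.52] rot [ 0.478  0.101 -0.056] F [-0.42 -0.18  1.39]
```

```bash
python3 -m handwheel '[0,0,0,0.12,0.025,-0.014, 0,0,0,0.24,0.05,-0.028, 0,1,0,0.36,0.075,-0.042, 1,2,0,0.478,0.101,-0.056, 2,4,0,0.478,0.101,-0.056, 4.9,5.9,-1,0.478,0.101,-0.056, 4.9,5.9,-1,0.478,0.101,-0.056]'; python3 - <<'E'
from h import *
s=sensors.get_state();print(s['joints'])
cap('top','top3.png');cap('side','side3.png')
E
```

```text
time_s: 2.15
tcp_pos: [0.6164, -0.2252, 0.2439]
eef_rot: [179.9, 28.0, -79.5]
contact_force: [0.0, -0.2, 0.4]
gripper_width: 0.0006
[-18.3874405   29.36033933  21.02721789 -24.39430353 -95.60427527
  29.51498218]
```

View pics/top3.png

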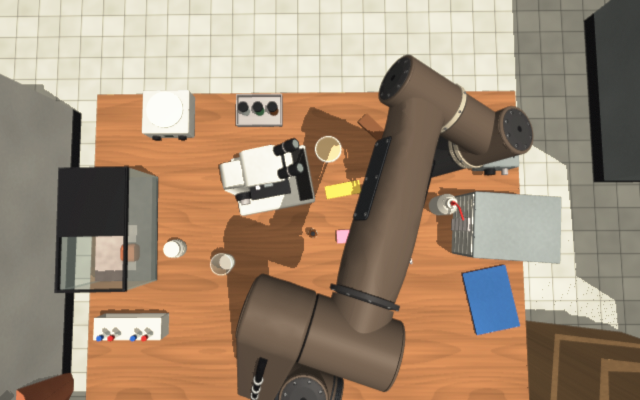

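View pics/side3.png

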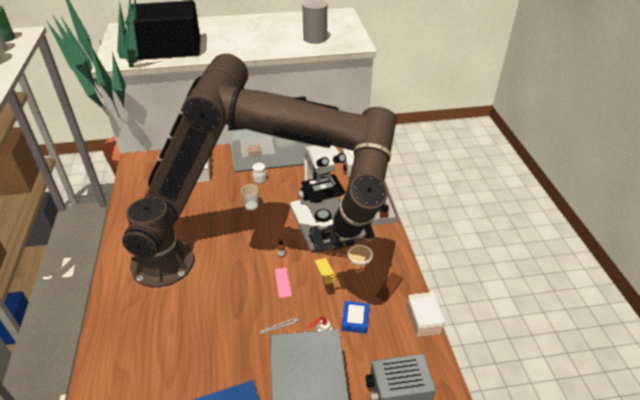

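```bash
python3 tgt.py .6151 -.227 .0075 28
```

```text
shift cm [ 4.000e-02 -2.000e-02 -2.378e+01] rot [ 0.001 -0.001 -0.001] F [-0.75  0.78  0.66]
```

```bash
python3 -m handwheel '[0,0,-4,0,0,0, 0,0,-8,0,0,0, 0,0,-12,0,0,0, 0,0,-16,0,0,0, 0,0,-19,0,0,0, 0,0,-20,0,0,0, 0,0,-20,0,0,0]'; python3 -m handwheel '[0,0,-1.5,0,0,0, 0,0,-2.5,0,0,0, 0,0,-3.3,0,0,0, 0,0,-3.6,0,0,0, 0,0,-3.6,0,0,0]'; python3 meas.py top4.png; python3 - <<'E'
from h import *
s=sensors.get_state();print(s['tcp_pos'],s['contact_force'])
cap('side','side4.png')
a=cv2.imread('pics/top4.png')[120:270,220:460];cv2.imwrite('pics/t4c.png',cv2.resize(a,None,fx=3.3,fy=3.3,interpolation=cv2.INTER_CUBIC))
a=cv2.imread('pics/side4.png')[140:300,260:420];cv2.imwrite('pics/s4c.png',cv2.resize(a,None,fx=3.75,fy=3.75,interpolation=cv2.INTER_CUBIC))
E
```

```text
time_s: 2.95
tcp_pos: [0.614, -0.2272, 0.0448]
eef_rot: [179.8, 28.0, -79.5]
contact_force: [0.5, 0.4, 0.7]
gripper_width: 0.0007
time_s: 3.45
tcp_pos: [0.6137, -0.2271, 0.0085]
eef_rot: [179.8, 28.0, -79.6]
contact_force: [0.1, -0.3, -0.0]
gripper_width: 0.0009
yel [325 180  35  19 422] box world z.01: [[0.6092, -0.0698], [0.6305, -0.1898], [0.5864, -0.1972], [0.5652, -0.0775]] [ 0.5976 -0.1311]
[ 0.61401124 -0.22726148  0.00892899] [-0.4419295  -0.18382888 -0.13598566]
```

View pics/t4c.png

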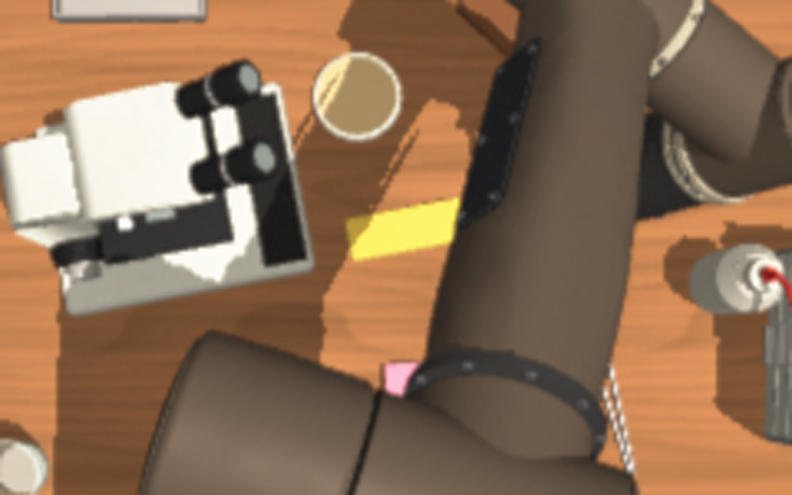

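View pics/s4c.png

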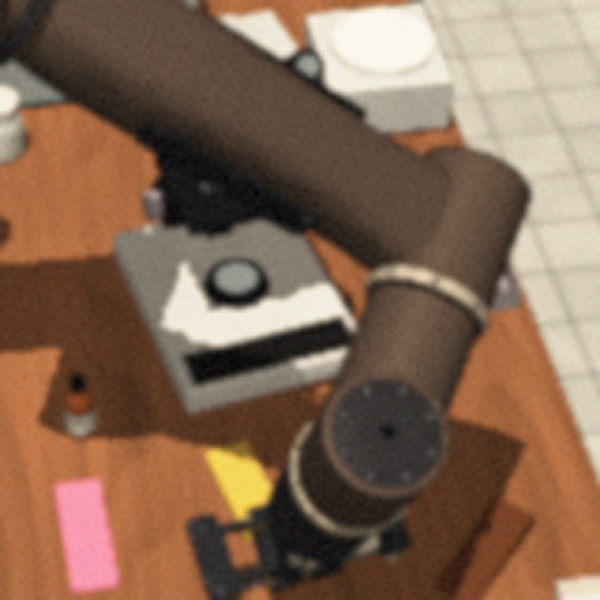

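```bash
python3 -m handwheel '[-0.2,1,0,0,0,0, -0.4,2,0,0,0,0, -0.45,2.5,0,0,0,0, -0.6,2.9,0,0,0,0, -0.7,3.3,0,0,0,0, -0.8,3.7,0,0,0,0, -0.9,4.1,0,0,0,0]'; python3 -m handwheel '[-0.1,0.4,0,0,0,0, -0.2,0.8,0,0,0,0, -0.3,1.2,0,0,0,0, -0.4,1.6,0,0,0,0, -0.55,2.0,0,0,0,0, -0.65,2.4,0,0,0,0, -0.75,2.8,0,0,0,0]';  python3 meas.py top5.png; python3 tgt.py .583 -.101 .0087 28; python3 - <<'E'
from h import *
cap('side','side5.png')
a=cv2.imread('pics/top5.png')[120:270,220:460];cv2.imwrite('pics/t5c.png',cv2.resize(a,None,fx=3.3,fy=3.3,interpolation=cv2.INTER_CUBIC))
a=cv2.imread('pics/side5.png')[120:280,260:420];cv2.imwrite('pics/s5c.png',cv2.resize(a,None,fx=3.75,fy=3.75,interpolation=cv2.INTER_CUBIC))
E
```

```text
time_s: 4.25
tcp_pos: [0.6052, -0.1862, 0.0093]
eef_rot: [179.9, 27.9, -79.5]
contact_force: [0.2, -1.6, 0.7]
gripper_width: 0.0007
time_s: 4.95
tcp_pos: [0.5976, -0.1579, 0.0093]
eef_rot: [179.9, 27.9, -79.5]
contact_force: [-0.1, -1.0, 0.5]
gripper_width: 0.0005
yel [314 185  22  16 261] box world z.01: [[0.6003, -0.0299], [0.6128, -0.1062], [0.5691, -0.1131], [0.5567, -0.0369]] [ 0.5851 -0.0691]
shift cm [-1.44  5.62 -0.06] rot [ 0.001 -0.002 -0.001] F [-0.5   0.4   0.04]
```

View pics/t5c.png

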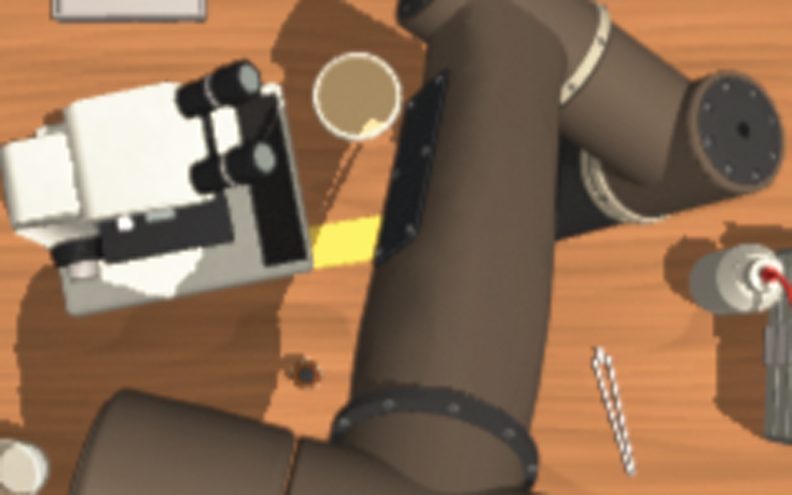

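View pics/s5c.png

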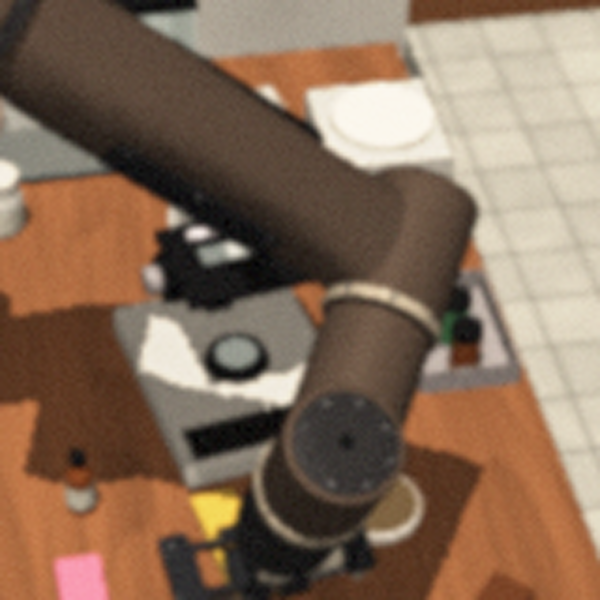

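```bash
python3 -m handwheel '[-0.13,0.5,0,0,0,0, -0.26,1.0,0,0,0,0, -0.39,1.5,0,0,0,0, -0.52,2.0,0,0,0,0, -0.65,2.5,0,0,0,0, -0.78,3.0,0,0,0,0, -0.91,3.5,0,0,0,0, -1.0,3.9,0,0,0,0]';  python3 meas.py top6.png; python3 tgt.py .583 -.101 .0087 28; python3 - <<'E'
from h import *
cap('side','side6.png')
a=cv2.imread('pics/top6.png')[120:270,220:460];cv2.imwrite('pics/t6c.png',cv2.resize(a,None,fx=3.3,fy=3.3,interpolation=cv2.INTER_CUBIC))
a=cv2.imread('pics/side6.png')[120:280,260:420];cv2.imwrite('pics/s6c.png',cv2.resize(a,None,fx=3.75,fy=3.75,interpolation=cv2.INTER_CUBIC))
E
```

```text
time_s: 5.85
tcp_pos: [0.5874, -0.118, 0.0093]
eef_rot: [179.9, 28.0, -79.5]
contact_force: [0.4, -0.6, -1.5]
gripper_width: 0.0003
shift cm [-0.42  1.65 -0.07] rot [ 0.001 -0.002 -0.001] F [-0.59  0.47  0.35]
```

View pics/t6c.png

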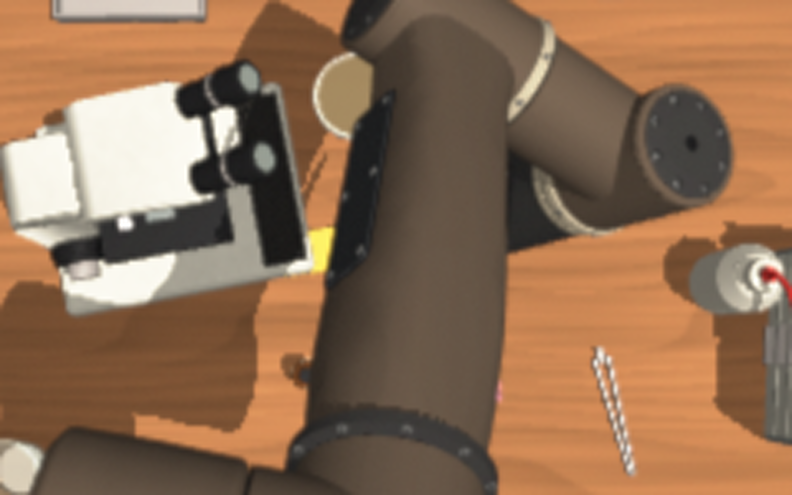

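View pics/s6c.png

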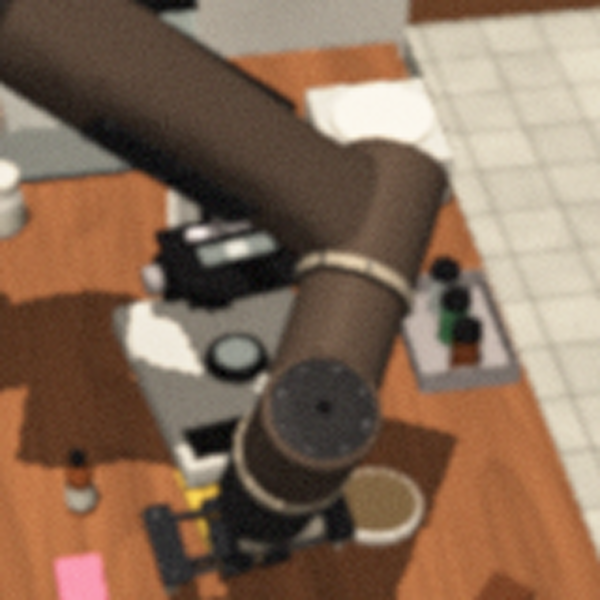

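```bash
python3 -m handwheel '[-0.08,0.3,0,0,0,0, -0.15,0.6,0,0,0,0, -0.23,0.9,0,0,0,0, -0.3,1.15,0,0,0,0]';for i in 1 2 3 ; do python3 -c "
from h import *
import time
print(sensors.get_state()['contact_force'].round(2))"; done;  python3 -m handwheel '[-0.03,0.15,0,0,0,0, -0.05,0.25,0,0,0,0, -0.05,0.25,0,0,0,0]';python3 tgt.py .583 -.101 .0087 28
```

```text
time_s: 6.35
tcp_pos: [0.5843, -0.1061, 0.0094]
eef_rot: [179.9, 28.0, -79.5]
contact_force: [-0.6, -0.7, 1.4]
gripper_width: 0.0007
[-0.6  -0.72  1.45]
[-0.6  -0.72  1.45]
[-0.6  -0.72  1.45]
time_s: 6.65
tcp_pos: [0.5838, -0.1036, 0.0095]
eef_rot: [179.9, 28.0, -79.5]
contact_force: [-0.5, -0.3, -0.0]
gripper_width: 0.0002
shift cm [-0.08  0.26 -0.08] rot [ 0.001 -0.002 -0.001] F [-0.45 -0.26 -0.02]
```

```bash
for i in 1; do python3 -m handwheel '[-0.03,0.13,0,0,0,0, -0.03,0.15,0,0,0,0]'; done; python3 -m handwheel '[-0.03,0.13,0,0,0,0, -0.03,0.15,0,0,0,0]'; python3 -m handwheel '[-0.03,0.13,0,0,0,0, -0.03,0.15,0,0,0,0]'
```

```text
time_s: 6.85
tcp_pos: [0.5837, -0.1024, 0.0095]
eef_rot: [179.9, 27.9, -79.5]
contact_force: [0.7, -2.1, -0.1]
gripper_width: 0.0004
time_s: 7.05
tcp_pos: [0.5836, -0.1012, 0.0095]
eef_rot: [179.9, 27.9, -79.5]
contact_force: [0.4, -3.8, -1.2]
gripper_width: 0.0004
time_s: 7.25
tcp_pos: [0.5836, -0.1002, 0.0095]
eef_rot: [179.9, 27.8, -79.5]
contact_force: [1.8, -5.4, -1.4]
gripper_width: 0.0005
```

```bash
python3 -m handwheel '[-0.03,0.13,0,0,0,0, -0.03,0.15,0,0,0,0, -0.03,0.15,0,0,0,0]'; python3 -m handwheel '[0,0,0,0,0,0, 0,0,0,0,0,0]';python3 -m handwheel '[-0.03,0.13,0,0,0,0, -0.03,0.15,0,0,0,0, -0.03,0.15,0,0,0,0]'; python3 - <<'E'
from h import *
cap('side','side7.png');cap('top','top7.png')
a=cv2.imread('pics/top7.png')[120:270,220:460];cv2.imwrite('pics/t7c.png',cv2.resize(a,None,fx=3.3,fy=3.3,interpolation=cv2.INTER_CUBIC))
E
```

```text
time_s: 7.55
tcp_pos: [0.5836, -0.0994, 0.0095]
eef_rot: [180.0, 27.8, -79.5]
contact_force: [0.9, -4.8, -0.7]
gripper_width: 0.0003
time_s: 7.75
tcp_pos: [0.5837, -0.0994, 0.0095]
eef_rot: [180.0, 27.8, -79.5]
contact_force: [1.3, -5.3, -1.1]
gripper_width: 0.0001
time_s: 8.05
tcp_pos: [0.5837, -0.0986, 0.0095]
eef_rot: [-180.0, 27.7, -79.4]
contact_force: [0.9, -6.0, -0.9]
gripper_width: 0.0004
```

View pics/t7c.png

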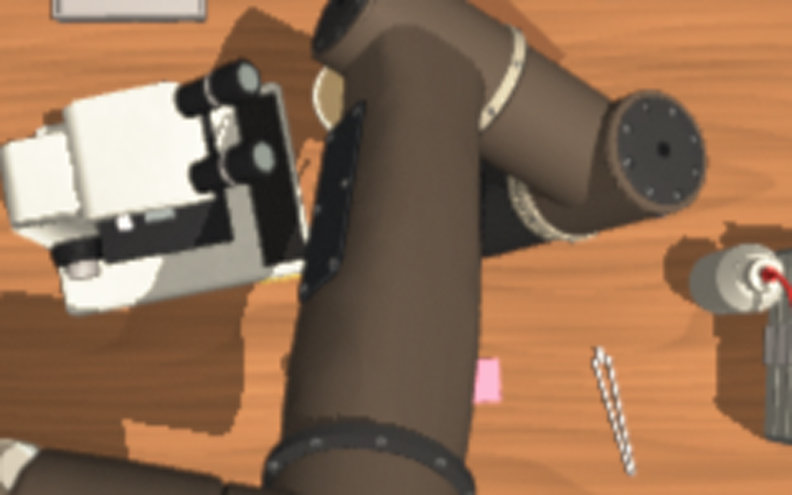

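```bash
python3 -m handwheel '[0.07,-0.4,0,0,0,0, 0.2,-1.2,0,0,0,0, 0.45,-2.5,0,0,0,0, 0.8,-4.5,0.5,0,0,0, 1,-5.5,3,0,0,0, 1,-5.5,7,0,0,0, 1,-5.5,10,0,0,0, 1,-5.5,10,0,0,0]'; python3 tgt.py .570 -.07 .11 42; python3 - <<'E'
from h import *
cap('side','side8.png');cap('top','top8.png')
a=cv2.imread('pics/top8.png')[120:270,220:460];cv2.imwrite('pics/t8c.png',cv2.resize(a,None,fx=3.3,fy=3.3,interpolation=cv2.INTER_CUBIC))
a=cv2.imread('pics/side8.png')[120:280,260:420];cv2.imwrite('pics/s8c.png',cv2.resize(a,None,fx=3.75,fy=3.75,interpolation=cv2.INTER_CUBIC))
E
```

```text
time_s: 8.95
tcp_pos: [0.5963, -0.1566, 0.1148]
eef_rot: [-179.5, 27.4, -79.3]
contact_force: [0.1, -0.3, -0.5]
gripper_width: 0.0006
shift cm [-2.63  8.66 -0.48] rot [0.249 0.054 0.001] F [ 0.14 -0.28 -0.5 ]
```

View pics/t8c.png

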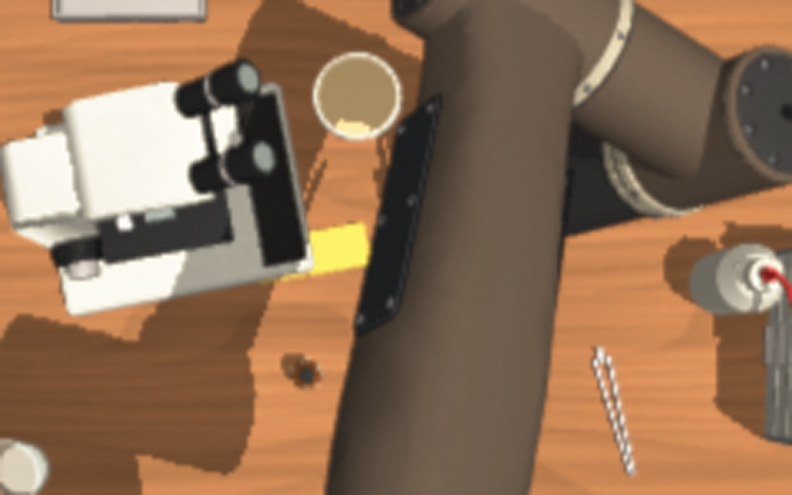

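View pics/s8c.png

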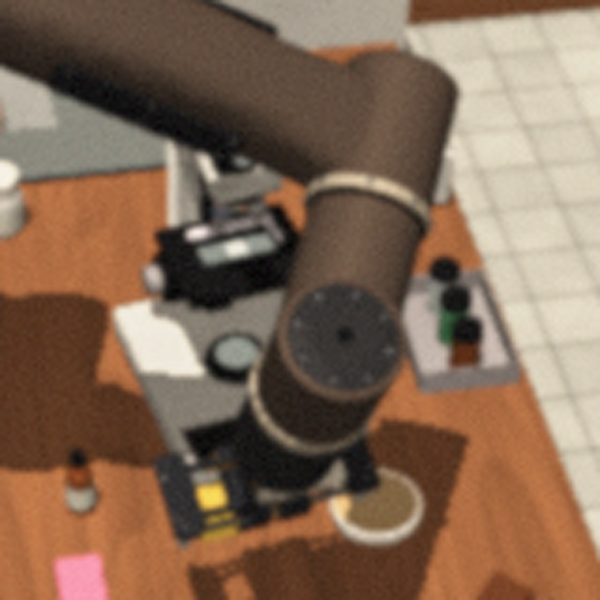

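```bash
python3 -m handwheel '[0,0,0,0.1,0.02,0, 0,0,0,0.2,0.04,0, 0,1,0,0.249,0.054,0.001, -1,3,-0.2,0.249,0.054,0.001, -1.7,5.5,-0.3,0.249,0.054,0.001, -2.4,7.7,-0.5,0.249,0.054,0.001, -2.6,8.6,-0.5,0.249,0.054,0.001, -2.6,8.6,-0.5,0.249,0.054,0.001]'; python3 tgt.py .570 -.008 .075 42; python3 - <<'E'
from h import *
cap('side','side9.png');cap('top','top9.png')
a=cv2.imread('pics/top9.png')[120:270,220:460];cv2.imwrite('pics/t9c.png',cv2.resize(a,None,fx=3.3,fy=3.3,interpolation=cv2.INTER_CUBIC))
a=cv2.imread('pics/side9.png')[80:280,260:460];cv2.imwrite('pics/s9c.png',cv2.resize(a,None,fx=3,fy=3,interpolation=cv2.INTER_CUBIC))
E
```

```text
time_s: 9.85
tcp_pos: [0.5678, -0.0686, 0.1053]
eef_rot: [179.5, 42.3, -79.7]
contact_force: [0.1, 0.2, 0.8]
gripper_width: 0.0004
shift cm [ 0.22  6.06 -3.03] rot [-0.004 -0.007 -0.002] F [0.07 0.16 0.82]
```

View pics/t9c.png

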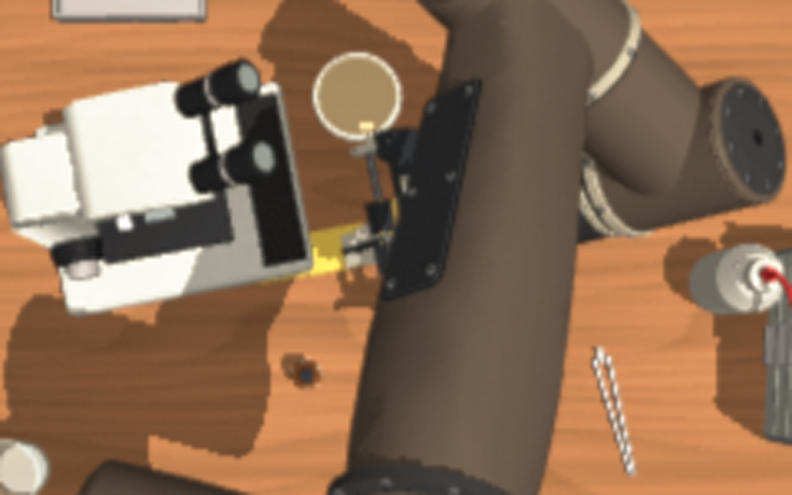

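View pics/s9c.png

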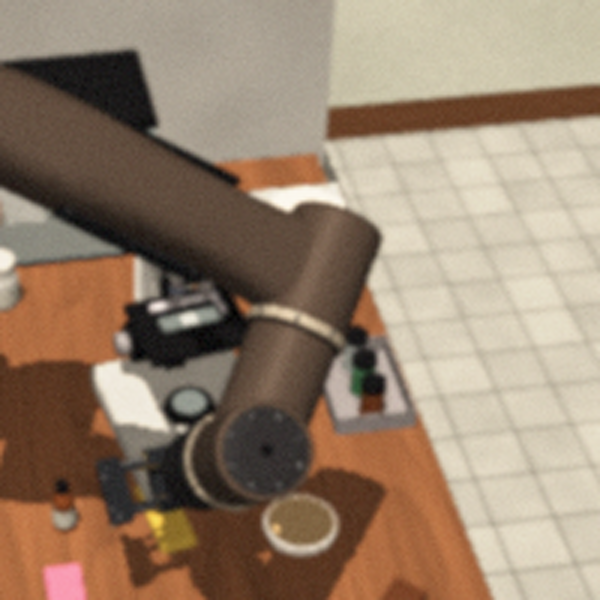

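```bash
python3 -m handwheel '[0.1,1.5,0,0,0,0, 0.1,3,0,0,0,0, 0.2,4.5,-0.5,0,0,0, 0.2,5.8,-2,0,0,0, 0.2,6.1,-3,0,0,0, 0.2,6.1,-3,0,0,0, 0.2,6.1,-3,0,0,0]'; python3 tgt.py .570 -.008 .0574 42; python3 - <<'E'
from h import *
cap('top','top10.png')
a=cv2.imread('pics/top10.png')[120:270,220:460];cv2.imwrite('pics/t10c.png',cv2.resize(a,None,fx=3.3,fy=3.3,interpolation=cv2.INTER_CUBIC))
E
```

```text
time_s: 10.65
tcp_pos: [0.5704, -0.009, 0.0752]
eef_rot: [179.5, 42.2, -79.7]
contact_force: [-0.3, 1.1, -0.1]
gripper_width: 0.0002
shift cm [-0.04  0.1  -1.78] rot [-0.002 -0.007 -0.002] F [-0.34  1.12 -0.07]
```

View pics/t10c.png

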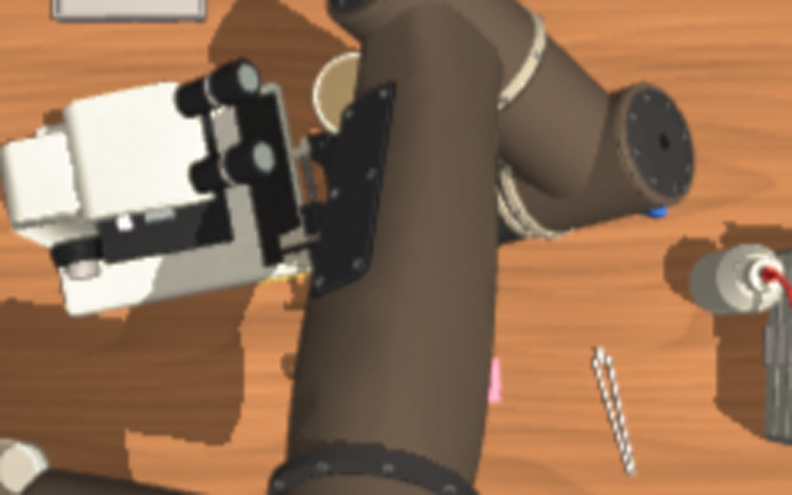

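Fingertips are over the pad corner (crop about 275,250) and the forearm is clear of the eyepieces. Descend in small steps.

```bash
python3 -m handwheel '[0,0,-0.4,0,0,0, 0,0,-0.8,0,0,0, 0,0,-1.1,0,0,0, 0,0,-1.3,0,0,0, 0,0,-1.3,0,0,0]'; python3 -m handwheel '[0,0,-0.1,0,0,0, 0,0,-0.2,0,0,0, 0,0,-0.2,0,0,0]'; python3 -m handwheel '[0,0,-0.1,0,0,0, 0,0,-0.2,0,0,0, 0,0,-0.2,0,0,0]'
```

```text
time_s: 11.2
tcp_pos: [0.5704, -0.0093, 0.0622]
eef_rot: [179.5, 42.2, -79.8]
contact_force: [-0.2, -0.2, 0.3]
gripper_width: 0.0004
time_s: 11.5
tcp_pos: [0.5704, -0.0093, 0.0601]
eef_rot: [179.5, 42.2, -79.8]
contact_force: [0.6, 0.1, -0.5]
gripper_width: 0.0004
time_s: 11.8
tcp_pos: [0.5703, -0.0093, 0.0579]
eef_rot: [179.5, 42.2, -79.8]
contact_force: [0.3, 0.3, 0.5]
gripper_width: 0.0005
```

```bash
python3 -m handwheel '[0,0,-0.1,0,0,0, 0,0,-0.1,0,0,0]'; python3 -m handwheel '[0,0,-0.1,0,0,0, 0,0,-0.1,0,0,0]'; python3 -m handwheel '[0,0,-0.1,0,0,0, 0,0,-0.1,0,0,0]'
```

```text
time_s: 12.0
tcp_pos: [0.5702, -0.0093, 0.0568]
eef_rot: [179.5, 42.2, -79.8]
contact_force: [0.4, -0.1, -0.4]
gripper_width: 0.0007
time_s: 12.2
tcp_pos: [0.5703, -0.0093, 0.0558]
eef_rot: [179.5, 42.2, -79.8]
contact_force: [-1.0, 0.7, 1.0]
gripper_width: 0.0006
time_s: 12.4
tcp_pos: [0.5704, -0.0093, 0.0554]
eef_rot: [179.5, 42.2, -79.7]
contact_force: [-0.2, -1.2, 5.0]
gripper_width: 0.0002
```

```bash
python3 -m handwheel '[0,0,-0.1,0,0,0, 0,0,-0.1,0,0,0]'; python3 -m handwheel '[0,0,-0.1,0,0,0, 0,0,-0.1,0,0,0]'
```

```text
time_s: 12.6
tcp_pos: [0.5704, -0.0092, 0.0552]
eef_rot: [179.6, 42.3, -79.7]
contact_force: [-1.4, -1.5, 6.8]
gripper_width: 0.0005
time_s: 12.8
tcp_pos: [0.5704, -0.0093, 0.0552]
eef_rot: [179.6, 42.3, -79.6]
contact_force: [-1.3, -0.2, 7.4]
gripper_width: 0.0004
```

```bash
python3 -m handwheel '[0,0,-0.15,0,0,0, 0,0,-0.19,0,0,0, 0,0,-0.19,0,0,0, 0,0,-0.19,0,0,0, 0,0,-0.19,0,0,0]'; python3 -m handwheel '[0,0,-0.19,0,0,0, 0,0,-0.19,0,0,0]'
```

```text
time_s: 13.3
tcp_pos: [0.5704, -0.0093, 0.0549]
eef_rot: [179.7, 42.3, -79.5]
contact_force: [-2.3, -2.0, 11.2]
gripper_width: 0.0005
time_s: 13.5
tcp_pos: [0.5704, -0.0093, 0.0547]
eef_rot: [179.8, 42.4, -79.3]
contact_force: [-1.3, -1.6, 13.0]
gripper_width: 0.0005
```

```bash
python3 -m handwheel '[0,0,-0.2,0,0,0, 0,0,-0.2,0,0,0, 0,0,-0.2,0,0,0, 0,0,-0.2,0,0,0, 0,0,-0.2,0,0,0]'; python3 - <<'E'
from h import *
cap('top','top11.png');print(sensors.get_state()['contact_force'])
a=cv2.imread('pics/top11.png')[120:270,220:460];cv2.imwrite('pics/t11c.png',cv2.resize(a,None,fx=3.3,fy=3.3,interpolation=cv2.INTER_CUBIC))
E
```

```text
time_s: 14.0
tcp_pos: [0.5704, -0.0093, 0.0547]
eef_rot: [179.9, 42.4, -79.2]
contact_force: [-1.9, -1.7, 13.2]
gripper_width: 0.0005
[-1.99050674 -1.74960749 13.53224284]
```

View pics/t11c.png

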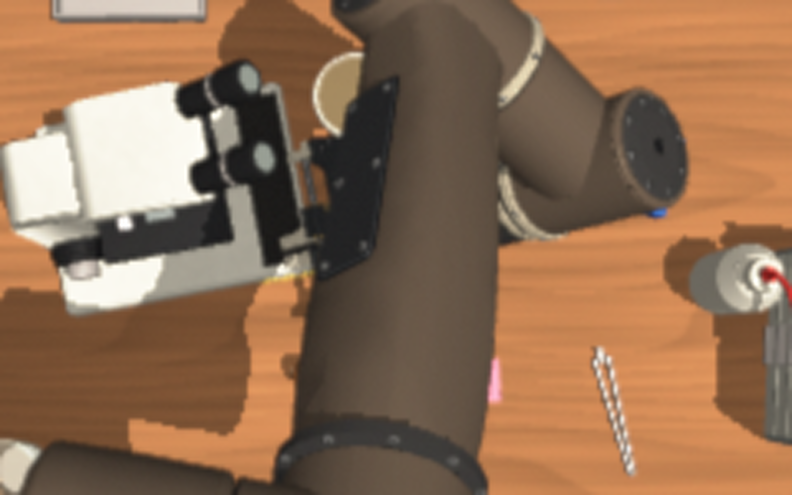

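```bash
python3 -m handwheel '[0,0,0.1,0,0,0, 0,0,0.4,0,0,0, 0,0,1.2,0,0,0, 0,0,3,0,0,0, 0,-2,5,0,0,0, 0,-5,6,0,0,0, 0,-9,7,0,0,0, 0,-13,9,0,0,0]'; python3 -m handwheel '[0,-4,2,0,0,0, -3,-8,4,0,0,0, -6,-12,5,0,0,0, -10,-16,5,0,0,0, -14,-20,5,0,0,0, -14,-20,5,0,0,0]';python3 meas.py top12.png; python3 - <<'E'
from h import *
cap('side','side12.png');print(sensors.get_state()['contact_force'])
a=cv2.imread('pics/top12.png')[125:265,200:360];cv2.imwrite('pics/t12c.png',cv2.resize(a,None,fx=4.5,fy=4.2857,interpolation=cv2.INTER_CUBIC))
a=cv2.imread('pics/side12.png')[140:300,260:420];cv2.imwrite('pics/s12c.png',cv2.resize(a,None,fx=3.75,fy=3.75,interpolation=cv2.INTER_CUBIC))
E
```

```text
time_s: 14.85
tcp_pos: [0.5698, -0.14, 0.1458]
eef_rot: [179.8, 42.4, -79.2]
contact_force: [0.5, 0.3, 0.3]
gripper_width: 0.0002
time_s: 15.45
tcp_pos: [0.4267, -0.3432, 0.1971]
eef_rot: [179.7, 42.3, -79.4]
contact_force: [1.2, 0.8, -0.3]
gripper_width: 0.0002
yel [314 188  18  15 215] box world z.01: [[0.5952, -0.0267], [0.6053, -0.0889], [0.5611, -0.0959], [0.551, -0.0338]] [ 0.5781 -0.0634]
[ 0.43803248  0.87763567 -0.16972803]
```

View pics/t12c.png

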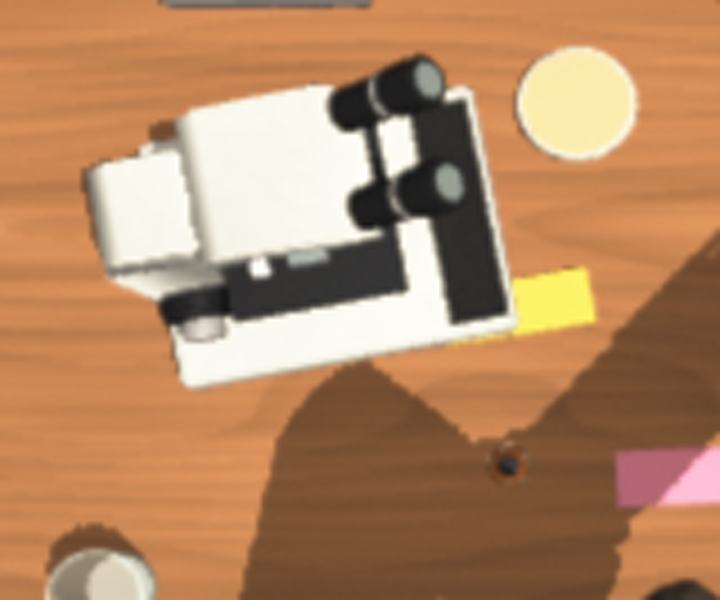

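View pics/s12c.png

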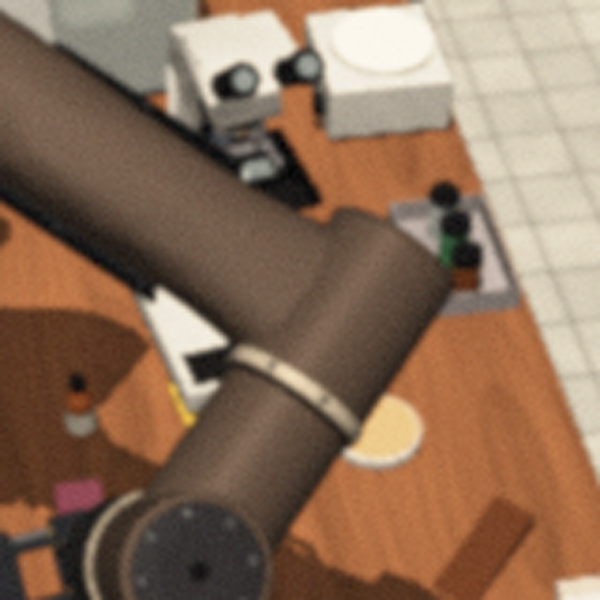

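View pics/top12.png

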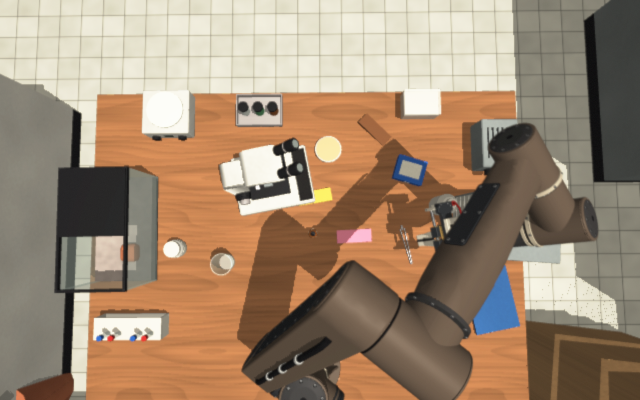

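```bash
python3 -m handwheel '[0,0,3,0,0,0, 0,0,6,0,0,0, -1,4,8,0,0,0, -2,8,8,0,0,0, -2,8,8,0,0,0, -2,8,8,0,0,0, -2,8,8,0,0,0]'; python3 - <<'E'
from h import *
cap('top','top13.png')
a=cv2.imread('pics/top13.png')[100:280,220:480];cv2.imwrite('pics/t13c.png',cv2.resize(a,None,fx=3,fy=3,interpolation=cv2.INTER_CUBIC))
E
```

```text
time_s: 16.25
tcp_pos: [0.4085, -0.2621, 0.2771]
eef_rot: [179.8, 42.3, -79.4]
contact_force: [-0.8, -0.4, -0.1]
gripper_width: 0.0003
```

View pics/t13c.png

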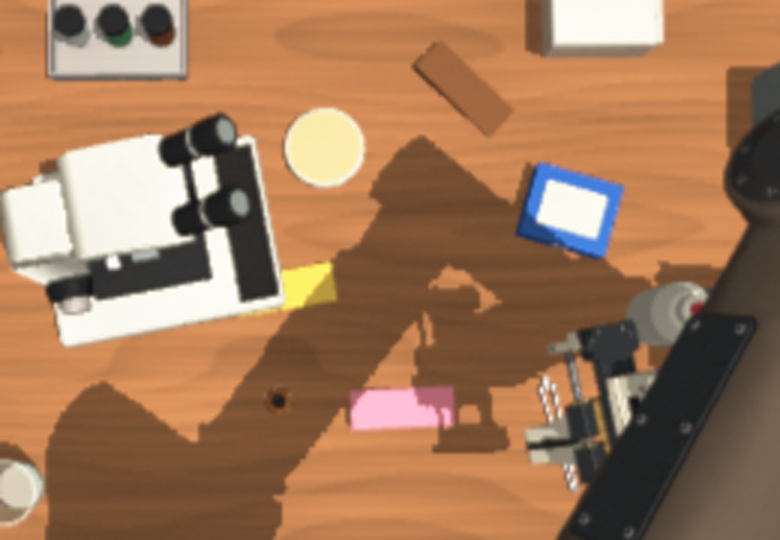

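Everything is in place: the shim is under the front near corner (crop 310,290), the bystanders have not moved and the hand is clear.

```bash
python3 -c "
from plant import r
print(r.close_job())"
```

```text
the job is handed in; nothing more can be done
None
```

I pushed the yellow shim under the bare stud until it was snug, pressed the base corner to check it, took the hand away and handed the job in at about 16 s. No verdict was reported.

- **Shim:** I pushed it along the bench with the shut fingertips, thin end first. The push rose from about 1 N to 5–6 N, which is in the snug range. In the last pictures the stud is about 23 mm ahead of the shim's middle and about 2 mm off its centre line.
- **Press:** I pressed the corner with about 13 N for roughly 0.7 s, leaning the tool 42° to stay clear of the stage and eyepieces. The fingertips sank only about 1 mm after touching, part of which is arm compliance, so the corner did not give.
- **Last checks:** The top view shows the microscope and the bystanders in view where they started, with nothing touching the robot. The forceps and the wash bottle were partly hidden by the arm. I did not measure the load on the shim or the microscope's exact tilt directly; I judged both from the forces and positions. No check failed or disagreed.

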